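# Fold the palette leaf down and shut the paint case

### The job

Pack up the wooden paint case: with closed fingers, push the upright palette leaf inside it all the way down flat over the paint tubes, and only then swing the lid over from behind and press it fully shut. Only push and press, grip or lift nothing, and leave the ink pot, the toy globe, the eraser and the tubes where they are; finish with the hand clear of everything.

Things in the scene. Friction and masses are not known exactly. Their poses are not given: they have to be found in the camera images.
- case: wooden paint case with brass corners, fixed firmly to the table; body 150 (x) x 140 (y) x 52 mm high, walls and floor 8 mm. Origin: centre of its underside, on the table. Its x axis points from its front wall (black carrying handle, on the robot's side) to its back wall, where the lid is hinged; y runs along both hinges; z up.
- leaf (a joint): angle (rad) of the palette leaf: 0 = flat inside the case, 1.57 = upright; stop at 1.75; starts at 1.35 to 1.65. It is hinged along the inside of the front wall and folds away from the robot, towards the lid. Hinge friction holds it at any angle (under 1 N at the free edge moves it), so it must be pushed all the way down. An upright leaf blocks the lid.
- leaf_hinge (a point): middle of the leaf's hinge axis, fixed in the case: case frame (-61, 0, 40) mm
- leaf_mid (a point): centre of the leaf: a wooden board 122 mm from hinge to free edge, 112 mm wide (along y), 6 mm thick, with a white panel and dabs of colour on the face towards the robot (the upper face when flat). Turns with the leaf: x from hinge to free edge, y along the hinge, z the normal of the painted face
- leaf_edge (a point): middle of the leaf's free edge, 122 mm from its hinge, in the middle of its thickness
- lid (a joint): angle (rad) of the lid: 0 = shut, 1.57 = upright, larger = leaning back away from the robot; stop at 2.0; starts at 1.6 to 1.9. It is hinged on the back wall; its outer face looks away from the robot while open. A stiff hinge holds it at any angle (0.5 to 1.5 N at the free edge moves it), so it must be pushed from behind and then pressed down all the way.
- lid_hinge (a point): middle of the lid's hinge axis, fixed on top of the case's back wall: case frame (75, 0, 52) mm
- lid_mid (a point): centre of the lid's board, 3 mm under the outer face. The lid is a shallow tray 150 mm from hinge to free edge, 140 mm wide, 16 mm thick (6 mm board, 10 mm rim inside, cork lining); shut, its top is 68 mm above the table. Turns with the lid: x from free edge to hinge, y along the hinge, z the outward normal (up when shut)
- lid_edge (a point): middle of the lid's free edge, 150 mm from the hinge, in the middle of the 6 mm board
- paint_tube_8: part-used aluminium paint tube, yellow band, 27x71x17 mm, lying loose on the case's floor; origin under its middle, y along the tube
- paint_tube_9: part-used aluminium paint tube, red band, 32x72x17 mm, lying loose on the case's floor; origin under its middle, y along the tube
- paint_tube_11: part-used aluminium paint tube, green band, 30x76x17 mm, lying loose on the case's floor; origin under its middle, y along the tube
- ink_pot: small round glass ink pot with a yellow lid, 52 mm across, 40 mm high, standing loose on the table at one side of the case; origin: centre of its underside
- toy_globe: thumb-size toy globe on a red foot, 36 mm across, 50 mm high, standing loose on the table at the other side of the case; origin: centre of its underside
- eraser: eraser in a blue card sleeve, 18x38x11 mm, lying loose on the table in front of the case; origin: centre of its underside
Things that resemble listed ones, but are neither listed nor needed, are in the scene too. Leave any green, pink or purple look-alike of the case alone.

How it is judged:
By the outcome, as a careful person would: the job done as asked, in the order asked, and still so for the second after the job is handed in, with the robot touching nothing.
It also fails if it takes over 53 s, if anything falls off the work surface, if the arm or the gripper's body presses on something with over 40 N, if the wrist force passes 120 N, or if a joint passes its speed limit or range.

### The arm

A 6-joint arm with a two-finger parallel gripper is mounted at the origin on a cart in front of the work surface, level with it; the furniture and walls round the work are solid. World frame = base frame: x ahead of the robot, y to its left, z up, the work surface at z = 0. Lengths are in mm, angles in degrees, forces in N, time in s.
With the tool pointing down it reaches from about 350 to 850 mm from the base axis. Payload 8.1 kg.
Tool frame: the origin (TCP) lies midway between the tips of the shut fingers; the grasp point (between the pads) lies 19 mm behind it (r.tcp_to_grasp is the distance from the TCP to the grasp point, in mm); z points along the fingers, y is the direction in which the jaws open and shut (so a half turn about z gives the same grasp; the last joint's range is limited). The gripper opens to 85 mm and grips with 20 to 120 N. Pads are 22 mm wide; open, the fingers measure 114 mm over their backs; the gripper's body (76 mm by 85 mm) begins 54 mm behind the grasp point. The pads swing forward as they close: fully open they stand 13 mm farther back than shut.
Start: joints at [-76.169, 7.471, 85.268, -0, 87.261, -4.893], TCP at [192.629, -568.242, 231.292] pointing down, gripper open.
Joint ranges: [-169.43, 169.43], [-51.17, 129.36], [1.28, 143.12], [-76.62, 256.62], [0, 156.53], [-152.29, 152.29]. Speed limits (degrees/s): [136.94, 136.94, 159.86, 180, 180, 180].

### API

Orientations are given as [roll, pitch, yaw] about the fixed x, y, z axes, in that order (R = Rz(yaw) Ry(pitch) Rx(roll)).
In Python, from bench import r gives the robot as it stands.
- The arm moves only by the tool jog_arm, never from a script. Its argument "targets" is a list of rows, each a list of 7 numbers: the shift along the tool's x, y, z in m, then the turn, a rotation vector about the tool's x, y, z in rad, then the closure, from 0 (fully open) to 1 (shut). In form: [[dx, dy, dz, wx, wy, wz, claw], ...]. A call has 1 to 5 rows; each row is the pose to reach, as a shift and turn from the pose commanded when the call began, along the tool's axes at that moment; what a row does not reach only later rows make up. A row lasts 1/12 s, in which the tool goes at most 41.7 mm and 7.16 degrees, less where a joint would pass 70% of its speed; a pose out of reach is approached as far as the arm can. A call with a gripper value outside its range is refused whole. The fingers move at their own pace and stop on an object; "newtons" is the grip in N (left out, the last holds). Time passes only in rows, so rows that repeat a pose let the fingers close. It gives the time, the measured TCP pose, the force and the opening at its end, in the units of the state.
- r.sense(): the state, without advancing time (a new reading comes with each control period).
- r.snapshot(name): name is "side" or "top" or "wrist"; returns a dict with "pixels" (420x560x3 uint8, red, green, blue), "fx", "fy", "cx", "cy" (pixels), "origin" and "attitude" of the camera in the world. Camera axes: x right, y down, z forward; pixel columns grow to the right and rows downward; lengths in mm; the calibration is good to about 2 mm. A picture is of the moment at which its call begins. There is no depth.
- r.hand_in(): hands the job in, once; it reports no verdict.
The state is a dict: "time": time; "joint_pos": joint angles; "qd": joint speeds; "joint_efforts": joint torques, N m; "tool_pos": TCP position; "tcp_rot": TCP orientation; "ft_force": force on the tool from outside, world axes, zero at the start; "wrist_torque": the same for the moment, N m; "finger_gap": finger opening in mm.
Only numpy, scipy, OpenCV 4.12 (cv2) and the standard library are available. Lean on these libraries where they do the work, as an engineer would, in place of code of your own. Each camera call takes 0.05 s, during which the arm holds its last target.

## Working session

There is one attempt and no reset: what is moved stays moved. The work goes in short steps, Python scripts to look and compute and a tool call to move; the robot and the scene stay as the last step left them, time stands still between calls to the robot, and variables do not carry over. Pictures are saved under pics/ and viewed, and the job is handed in when it is done.

Besides the shell and the picture viewer there is one more tool, called after ">>>" by a JSON object that holds its "fn" and its "kwargs". jog_arm: Moves the arm, as the interface text tells. Its arguments: {"type":"object","properties":{"targets":{"type":"array","items":{"type":"array","items":{"type":"number"}}},"newtons":{"type":"number"}},"required":["targets"]}

```bash
mkdir -p pics; ls; python3 - <<'E'
from bench import r
import cv2
print(r.sense())
for n in ["side","top"]:
    s=r.snapshot(n); cv2.imwrite(f"pics/{n}0.png",s["pixels"][:,:,::-1])
    print(n,{k:v for k,v in s.items() if k!="pixels"})
E
```

```text
pics
{'time': 0.0, 'joint_pos': array([-7.61709847e+01,  7.51394294e+00,  8.53297656e+01,  1.85595117e-03,
        8.72619616e+01, -4.89337103e+00]), 'qd': array([-0.03381149,  0.12394317,  0.00555958,  0.09570786, -0.06602427,
        0.02021301]), 'joint_efforts': array([ 3.36875182e-04, -5.69405580e+01, -5.00541902e+01, -2.15644295e-04,
        1.45884676e-02,  2.92682785e-05]), 'tool_pos': array([ 192.48657475, -567.7025667 ,  230.25192294]), 'tcp_rot': array([-1.79894873e+02, -1.08607482e-02,  1.87222860e+01]), 'ft_force': array([ 0.32102005,  0.31176213, -0.13726167]), 'wrist_torque': array([ 0.0099399 ,  0.01940813, -0.00616238]), 'finger_gap': 85.19187772161436}
side {'fx': 483.43978153142467, 'fy': 483.43978153142467, 'cx': 280.4826447444484, 'cy': 208.65588165517693, 'origin': array([ 482.09890976, -912.01851942,  793.63459974]), 'attitude': array([-126.33662857,    1.07446793,   -3.60648641])}
top {'fx': 489.2675788753981, 'fy': 489.2675788753981, 'cx': 273.6386148145112, 'cy': 197.40991343305652, 'origin': array([ 426.02690955,   94.38504301, 1260.67282071]), 'attitude': array([-174.16479042,   -1.43983084,  -88.40080397])}
```

View pics/side0.png

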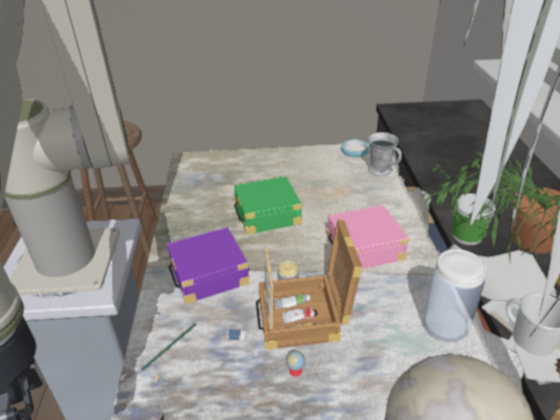

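View pics/top0.png

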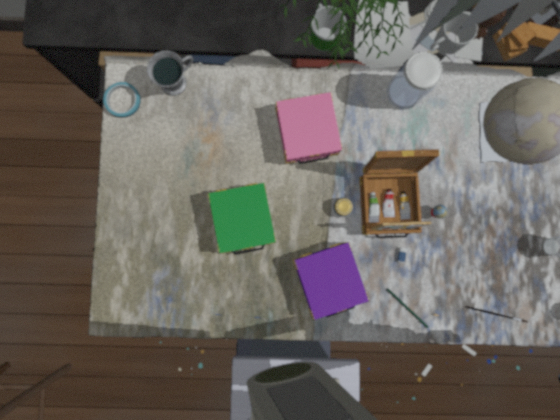

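The side and top views show the open wooden case at about (300,310) in side and (393,205) in top. I'll zoom in there and set up ray helpers.

```bash
cat > h.py <<'E'
import numpy as np, cv2
from scipy.spatial.transform import Rotation as R
from bench import r
def cam(n):
    s=r.snapshot(n); s["R"]=R.from_euler("xyz",s["attitude"],degrees=True).as_matrix(); return s
def ray(s,u,v):
    d=s["R"]@np.array([(u-s["cx"])/s["fx"],(v-s["cy"])/s["fy"],1.]); return s["origin"],d/np.linalg.norm(d)
def onz(s,u,v,z):
    o,d=ray(s,u,v); return o+d*(z-o[2])/d[2]
def proj(s,p):
    q=s["R"].T@(np.asarray(p,float)-s["origin"]); return np.array([s["cx"]+s["fx"]*q[0]/q[2],s["cy"]+s["fy"]*q[1]/q[2]])
def tri(s1,a,s2,b):
    o1,d1=ray(s1,*a);o2,d2=ray(s2,*b)
    t=np.linalg.lstsq(np.stack([d1,-d2],1),o2-o1,rcond=None)[0]
    p,q=o1+t[0]*d1,o2+t[1]*d2; return (p+q)/2,np.linalg.norm(p-q)
def crop(s,u0,v0,w,h,k,fn):
    im=s["pixels"][v0:v0+h,u0:u0+w,::-1]
    im=cv2.resize(im,None,fx=k,fy=k,interpolation=cv2.INTER_CUBIC)
    im=np.clip(im.astype(float)*1.4,0,255).astype(np.uint8)
    for i in range(0,w,10): cv2.putText(im,str(u0+i),(i*k,8),0,.3,(0,255,255)); cv2.line(im,(i*k,10),(i*k,14),(0,255,255))
    for i in range(0,h,10): cv2.putText(im,str(v0+i),(0,i*k+4),0,.3,(0,255,255))
    cv2.imwrite(fn,im)
E
python3 - <<'E'
from h import *
s=cam("side"); crop(s,220,210,160,170,5 if 0 else 4,"pics/s1.png")
t=cam("top"); crop(t,320,135,140,140,4,"pics/t1.png")
E
```

```text
(no output)
```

View pics/s1.png

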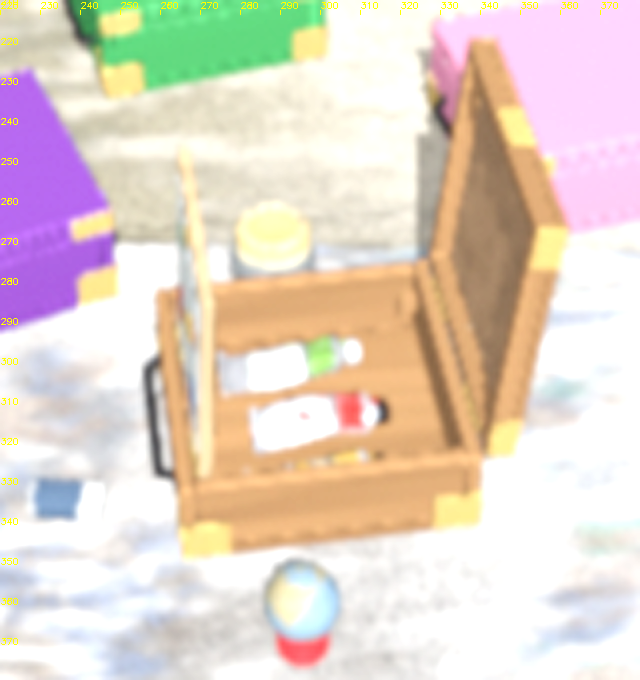

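View pics/t1.png

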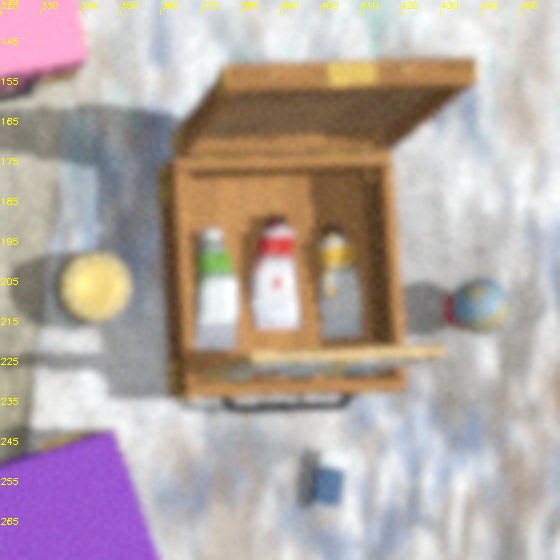

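```bash
python3 - <<'E'
from h import *
np.set_printoptions(precision=1,suppress=True)
s=cam("side");t=cam("top")
for n,p,z in [("FRb",(265.5,348),0),("BRb",(339.5,341),0),("FRt",(265.5,332),52),("BRt",(340,325),52),("FLt",(259.5,283),52)]: print("side",n,onz(s,*p,z))
for n,p,z in [("FRt",(421.3,231.5),52),("FLt",(366.3,233.5),52),("BLt",(364,174),52),("BRt",(416.7,172.7),52)]: print("top",n,onz(t,*p,z))
for n,a,b in [("lidR",(361.5,267),(438.5,151)),("lidL",(340,220),(376,152)),("leafR",(272.5,283),(431,223)),("leafL",(265.5,247.5),(382.5,223.5))]:
    print(n,tri(s,a,t,b))
for n,p,z in [("inkpot",(344,206.5),40),("globe",(440,211),30),("eraser",(402,256),11)]: print(n,onz(t,*p,z))
E
```

```text
side FRb [ 475.9 -299.     0. ]
side BRb [ 625.3 -293.5    0. ]
side FRt [ 477.7 -301.9   52. ]
side BRt [ 623.  -296.2   52. ]
side FLt [ 469.9 -169.2   52. ]
top FRt [ 476.4 -301.8   52. ]
top FLt [ 467.6 -164.6   52. ]
top BLt [ 616.3 -157.5   52. ]
top BRt [ 623.8 -290.6   52. ]
lidR (array([ 651.9, -292.7,  199.8]), np.float64(3.944535042533681))
lidL (array([ 640.7, -152.9,  199.2]), np.float64(4.799148014270709))
leafR (array([ 493.4, -286.3,  166.8]), np.float64(3.855371033835975))
leafL (array([ 487. , -178.3,  159.1]), np.float64(1.1212092652996237))
inkpot [ 534.1 -110.2   40. ]
globe [ 530.8 -357.1   30. ]
eraser [ 414.2 -265.4   11. ]
```

>>> {"fn": "jog_arm", "kwargs": {"targets": [[0.025,-0.019,0,0,0,0.056,1],[0.055,-0.042,0,0,0,0.112,1],[0.085,-0.065,0,0,0,0.168,1],[0.115,-0.088,0,0,0,0.224,1],[0.145,-0.111,0,0,0,0.278,1]]}}

```text
time: 0.72
tool_pos: [294.8, -415.1, 231.2]
tcp_rot: [-180.0, -0.0, 2.6]
ft_force: [1.8, 0.3, 0.2]
finger_gap: 25.7
```

```bash
cat >> h.py <<'E'
C=np.array([546.5,-228.,0]); Y=2.8
RC=R.from_euler("z",Y,degrees=True).as_matrix()
def case(p): return RC.T@(np.asarray(p)-C)
def st():
    q=r.sense(); print(round(q["time"],2),"tcp",q["tool_pos"].round(1),"case",case(q["tool_pos"]).round(1),"rpy",q["tcp_rot"].round(1),"F",q["ft_force"].round(1),"gap",round(q["finger_gap"],1)); return q
E
python3 - <<'E'
from h import *
st(); t=cam("top");s=cam("side")
for n,p,z in [("jar",(405,100),0),("pink corner",(340,152),50),("pinkfront",(285,158),50),("sphere",(485,125),100)]: print(n,onz(t,*p,z))
print("jar side base",onz(s,452,330,0))
E
```

```text
0.72 tcp [ 294.8 -415.1  231.2] case [-260.5 -174.6  231.2] rpy [-180.    -0.     2.6] F [1.8 0.3 0.2] gap 25.7
jar [ 827.06957959 -276.19901605    0.        ]
pink corner [670.70892415 -96.61991377  50.        ]
pinkfront [650.86989416  41.67982953  50.        ]
sphere [ 739.42715674 -444.0713029   100.        ]
jar side base [ 858.95356869 -283.88694956    0.        ]
```

>>> {"fn": "jog_arm", "kwargs": {"targets": [[0.022,-0.03,0,0,0,0,1],[0.045,-0.06,0,0,0,0,1],[0.068,-0.09,0,0,0,0,1],[0.09,-0.12,0,0,0,0,1],[0.112,-0.15,0,0,0,0,1]]}}

```text
time: 1.23
tool_pos: [399.4, -260.3, 231.5]
tcp_rot: [180.0, -0.0, 2.8]
ft_force: [-0.3, 0.1, 0.6]
finger_gap: -0.1
```

>>> {"fn": "jog_arm", "kwargs": {"targets": [[0.02,-0.024,0.01,0,0,0,1],[0.021,-0.024,0.04,0,0,0,1],[0.021,-0.024,0.07,0,0,0,1],[0.021,-0.024,0.09,0,0,0,1],[0.021,-0.024,0.09,0,0,0,1]]}}

```text
time: 1.65
tool_pos: [416.0, -234.4, 136.2]
tcp_rot: [-179.7, 0.4, 2.9]
ft_force: [-0.6, 0.9, -1.0]
finger_gap: 0.3
```

```bash
python3 - <<'E'
from h import *
st(); s=cam("side"); crop(s,180,160,200,200,3,"pics/s2.png")
E
```

```text
1.65 tcp [ 416.  -234.4  136.2] case [-1.307e+02 -1.000e-01  1.362e+02] rpy [-179.7    0.4    2.9] F [-0.6  0.9 -1. ] gap 0.3
```

View pics/s2.png

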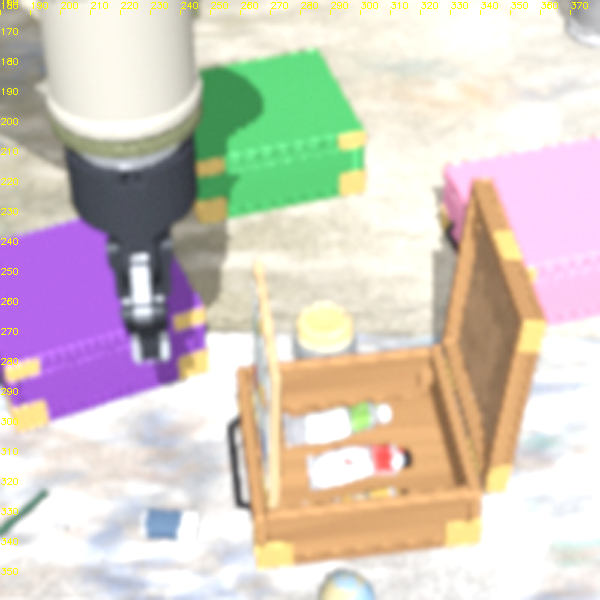

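The closed gripper now stands in front of the upright leaf. Next comes an arc push on the painted face.

>>> {"fn": "jog_arm", "kwargs": {"targets": [[0.03,0,0.01,0,0,0,1],[0.05,0,0.016,0,0,0,1],[0.062,0,0.017,0,0,0,1],[0.074,0,0.019,0,0,0,1],[0.086,0,0.023,0,0,0,1]]}}

```text
time: 2.12
tool_pos: [506.4, -233.3, 120.9]
tcp_rot: [179.9, -0.1, 2.8]
ft_force: [-1.5, -0.0, -0.3]
finger_gap: 0.2
```

>>> {"fn": "jog_arm", "kwargs": {"targets": [[0.01,0,0.005,0,0,0,1],[0.018,0,0.012,0,0,0,1],[0.026,0,0.02,0,0,0,1],[0.032,0,0.029,0,0,0,1],[0.037,0,0.037,0,0,0,1]]}}

```text
time: 2.53
tool_pos: [543.1, -231.4, 82.7]
tcp_rot: [179.9, -0.1, 2.8]
ft_force: [-1.0, 0.4, 1.1]
finger_gap: 0.4
```

```bash
python3 - <<'E'
from h import *
st(); s=cam("side"); crop(s,180,160,200,200,3,"pics/s3.png")
E
```

```text
2.53 tcp [ 543.1 -231.4   82.7] case [-3.6 -3.2 82.7] rpy [ 1.799e+02 -1.000e-01  2.800e+00] F [-1.   0.4  1.1] gap 0.4
```

View pics/s3.png

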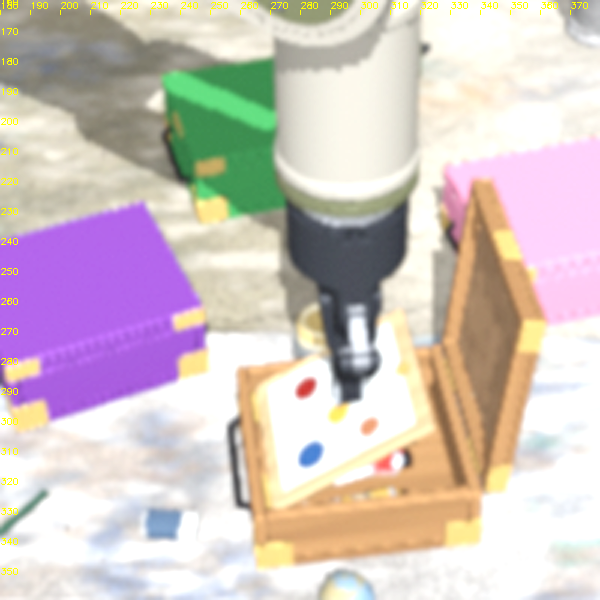

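>>> {"fn": "jog_arm", "kwargs": {"targets": [[0.003,-0.001,0.009,0,0,0,1],[0.004,-0.002,0.018,0,0,0,1],[0.004,-0.003,0.026,0,0,0,1],[0.004,-0.003,0.033,0,0,0,1],[0.004,-0.003,0.038,0,0,0,1]]}}

```text
time: 3.0
tool_pos: [544.8, -226.8, 42.3]
tcp_rot: [-180.0, 0.1, 2.8]
ft_force: [-10.2, 4.6, 45.0]
finger_gap: -0.2
```

>>> {"fn": "jog_arm", "kwargs": {"targets": [[0,0,0.002,0,0,0,1],[0,0,0.003,0,0,0,1],[0,0,0.004,0,0,0,1]]}}

```text
time: 3.25
tool_pos: [545.0, -226.9, 42.4]
tcp_rot: [-180.0, 0.1, 2.8]
ft_force: [-20.5, 9.9, 41.0]
finger_gap: 0.3
```

```bash
python3 - <<'E'
from h import *
st(); s=cam("side"); crop(s,180,160,200,200,3,"pics/s4.png")
E
```

```text
3.25 tcp [ 545.  -226.9   42.4] case [-1.5  1.2 42.4] rpy [-1.8e+02  1.0e-01  2.8e+00] F [-20.5   9.9  41. ] gap 0.3
```

View pics/s4.png

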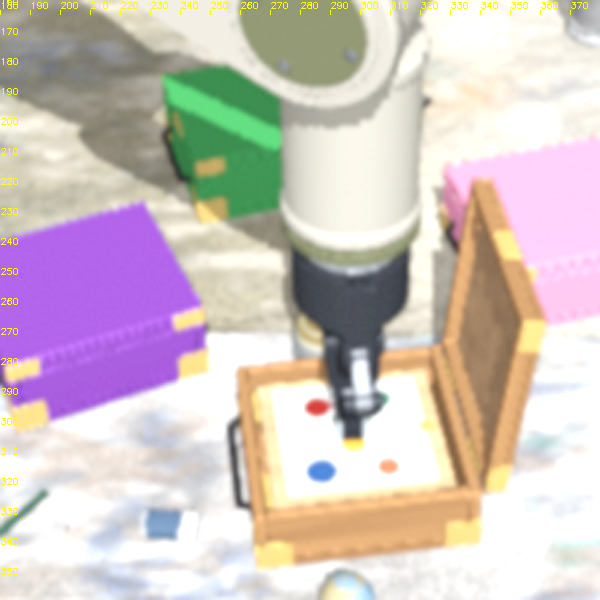

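The leaf lies flat: tip at z = 42.4 with 41 N of resistance. Next I'll lift and go over the lid.

>>> {"fn": "jog_arm", "kwargs": {"targets": [[0,0,-0.03,0,0,0,1],[0,0,-0.07,0,0,0,1],[0,0,-0.11,0,0,0,1],[0,0,-0.15,0,0,0,1],[0,0,-0.19,0,0,0,1]]}}

```text
time: 3.72
tool_pos: [544.7, -226.9, 230.7]
tcp_rot: [-180.0, 0.0, 2.8]
ft_force: [1.0, -0.8, 0.4]
finger_gap: -0.2
```

>>> {"fn": "jog_arm", "kwargs": {"targets": [[0,0,-0.02,0,0,0,1],[0.02,0,-0.02,0,0,0,1],[0.055,0,-0.02,0,0,0,1],[0.09,0,-0.02,0,0,0,1],[0.12,0,-0.02,0,0,0,1]]}}

```text
time: 4.13
tool_pos: [666.6, -221.1, 249.0]
tcp_rot: [-180.0, -0.0, 2.8]
ft_force: [0.4, -1.3, -0.4]
finger_gap: 0.0
```

```bash
python3 - <<'E'
from h import *
st(); s=cam("side"); crop(s,220,140,200,200,3,"pics/s5.png")
E
```

```text
4.13 tcp [ 666.6 -221.1  249. ] case [120.3   1.  249. ] rpy [-180.    -0.     2.8] F [ 0.4 -1.3 -0.4] gap 0.0
```

View pics/s5.png

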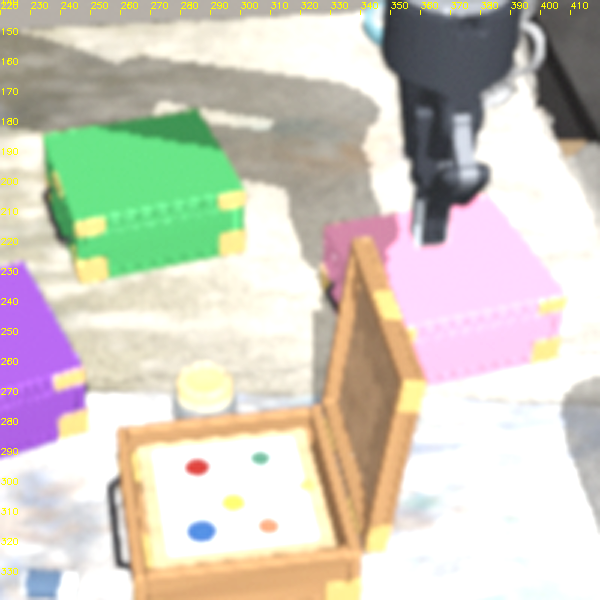

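The leaf stays flat inside the rim and the hand is above and just behind the lid. Next I'll go back and down behind it.

>>> {"fn": "jog_arm", "kwargs": {"targets": [[0.03,0,0,0,0,0,1],[0.03,0,0.03,0,0,0,1],[0.03,0,0.06,0,0,0,1],[0.03,0,0.09,0,0,0,1],[0.03,0,0.1,0,0,0,1]]}}

```text
time: 4.6
tool_pos: [692.1, -218.6, 141.9]
tcp_rot: [-179.8, 0.5, 2.8]
ft_force: [-0.3, 0.1, -1.5]
finger_gap: 0.1
```

>>> {"fn": "jog_arm", "kwargs": {"targets": [[-0.006,0,0,0,0,0,1],[-0.016,0,0,0,0,0,1],[-0.026,0,0,0,0,0,1],[-0.036,0,0,0,0,0,1],[-0.046,0,0,0,0,0,1]]}}

```text
time: 5.02
tool_pos: [649.9, -222.8, 152.9]
tcp_rot: [179.9, -0.2, 2.8]
ft_force: [1.4, 0.9, 0.8]
finger_gap: 0.2
```

```bash
python3 - <<'E'
from h import *
st(); s=cam("side"); crop(s,220,140,200,200,3,"pics/s6.png")
E
```

```text
5.02 tcp [ 649.9 -222.8  152.9] case [103.5   0.2 152.9] rpy [179.9  -0.2   2.8] F [1.4 0.9 0.8] gap 0.2
```

View pics/s6.png

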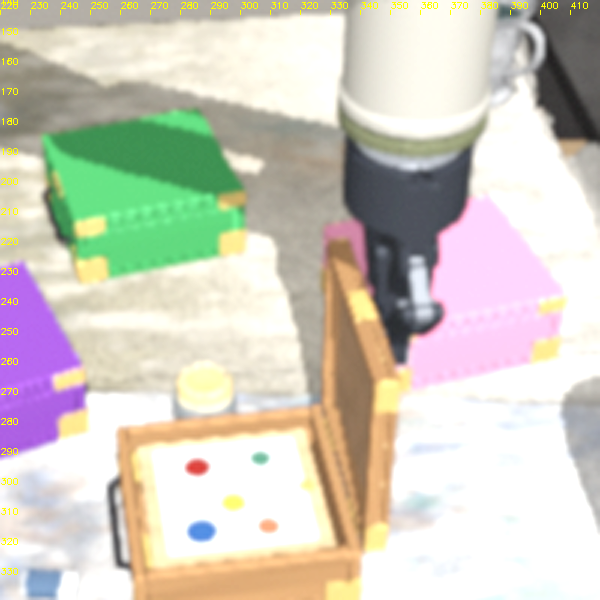

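>>> {"fn": "jog_arm", "kwargs": {"targets": [[-0.012,0,0.001,0,0,0,1],[-0.024,0,0.002,0,0,0,1],[-0.036,0,0.004,0,0,0,1],[-0.048,0,0.008,0,0,0,1],[-0.06,0,0.014,0,0,0,1]]}}

```text
time: 5.48
tool_pos: [590.7, -226.0, 139.3]
tcp_rot: [179.8, -0.3, 2.8]
ft_force: [0.3, 1.1, 2.4]
finger_gap: -0.2
```

>>> {"fn": "jog_arm", "kwargs": {"targets": [[-0.01,0,0.007,0,0,0,1],[-0.019,0,0.015,0,0,0,1],[-0.027,0,0.025,0,0,0,1],[-0.034,0,0.035,0,0,0,1],[-0.037,0,0.043,0,0,0,1]]}}

```text
time: 5.9
tool_pos: [552.6, -227.6, 94.2]
tcp_rot: [179.9, -0.1, 2.8]
ft_force: [-0.4, 1.0, 2.1]
finger_gap: 0.1
```

```bash
python3 - <<'E'
from h import *
st(); s=cam("side"); crop(s,200,160,200,200,3,"pics/s7.png")
E
```

```text
5.9 tcp [ 552.6 -227.6   94.2] case [ 6.1  0.1 94.2] rpy [ 1.799e+02 -1.000e-01  2.800e+00] F [-0.4  1.   2.1] gap 0.1
```

View pics/s7.png

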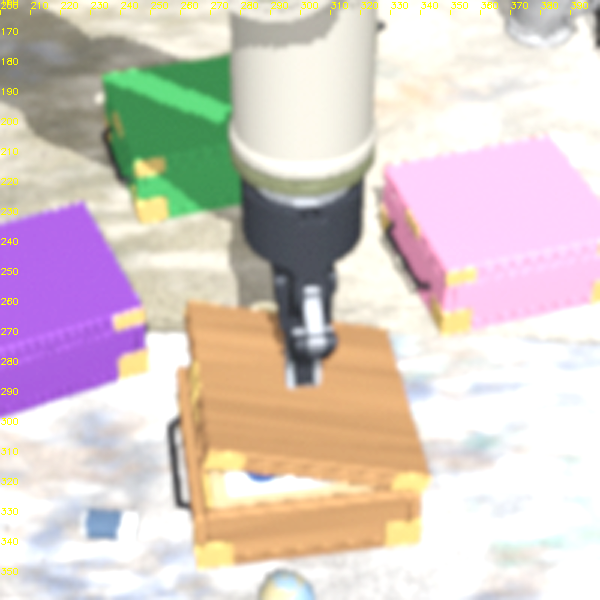

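The lid is about 20° from shut, following the fingers. Now I'll press it down.

>>> {"fn": "jog_arm", "kwargs": {"targets": [[-0.003,0,0.007,0,0,0,1],[-0.006,0,0.013,0,0,0,1],[-0.008,0,0.018,0,0,0,1],[-0.008,0,0.022,0,0,0,1],[-0.008,0,0.025,0,0,0,1]]}}

```text
time: 6.37
tool_pos: [544.2, -227.2, 67.5]
tcp_rot: [-180.0, 0.0, 2.8]
ft_force: [-16.6, 5.6, 36.0]
finger_gap: -0.1
```

>>> {"fn": "jog_arm", "kwargs": {"targets": [[0,0,0.002,0,0,0,1],[0,0,0.003,0,0,0,1],[0,0,0.004,0,0,0,1]]}}

```text
time: 6.62
tool_pos: [544.3, -227.3, 67.4]
tcp_rot: [180.0, 0.1, 2.8]
ft_force: [-23.6, 8.3, 43.7]
finger_gap: 0.2
```

```bash
python3 - <<'E'
from h import *
st(); s=cam("side"); crop(s,200,160,200,200,3,"pics/s8.png")
E
```

```text
6.62 tcp [ 544.3 -227.3   67.4] case [-2.1  0.8 67.4] rpy [1.8e+02 1.0e-01 2.8e+00] F [-23.6   8.3  43.7] gap 0.2
```

View pics/s8.png

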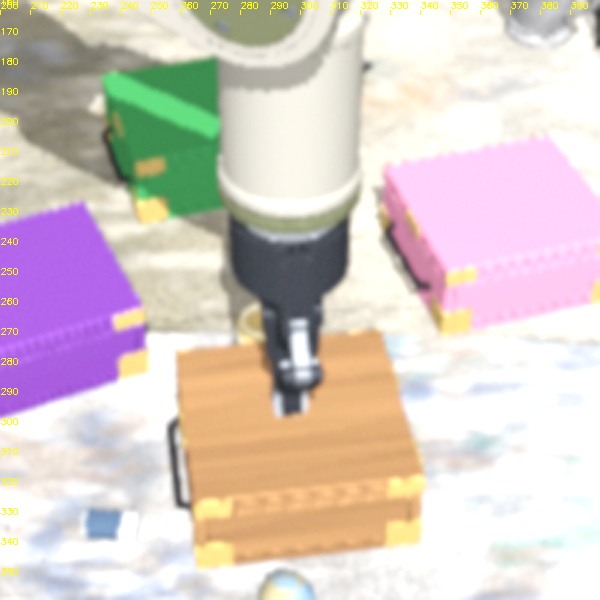

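The lid is shut: tip at z = 67.4, hard resistance, no gap visible. Now I'll retreat upward.

>>> {"fn": "jog_arm", "kwargs": {"targets": [[0,0,-0.02,0,0,0,1],[0,0,-0.06,0,0,0,1],[0,0,-0.1,0,0,0,1],[0,0,-0.14,0,0,0,1],[0,0,-0.18,0,0,0,1]]}}

```text
time: 7.08
tool_pos: [544.2, -226.8, 244.9]
tcp_rot: [-180.0, 0.0, 2.8]
ft_force: [-0.2, -0.2, -0.3]
finger_gap: -0.1
```

>>> {"fn": "jog_arm", "kwargs": {"targets": [[-0.03,0,0,0,0,0,1],[-0.06,0,0,0,0,0,1],[-0.09,0,0,0,0,0,1],[-0.11,0,0,0,0,0,1],[-0.11,0,0,0,0,0,1]]}}

```text
time: 7.5
tool_pos: [432.0, -232.7, 243.3]
tcp_rot: [180.0, 0.1, 2.7]
ft_force: [-0.0, 1.4, -1.4]
finger_gap: 0.2
```

```bash
python3 - <<'E'
from h import *
st(); s=cam("side"); crop(s,200,190,200,200,3,"pics/s9.png"); t=cam("top"); crop(t,320,135,140,140,4,"pics/t9.png")
E
```

```text
7.5 tcp [ 432.  -232.7  243.3] case [-114.6    0.9  243.3] rpy [1.8e+02 1.0e-01 2.7e+00] F [-0.   1.4 -1.4] gap 0.2
```

View pics/s9.png

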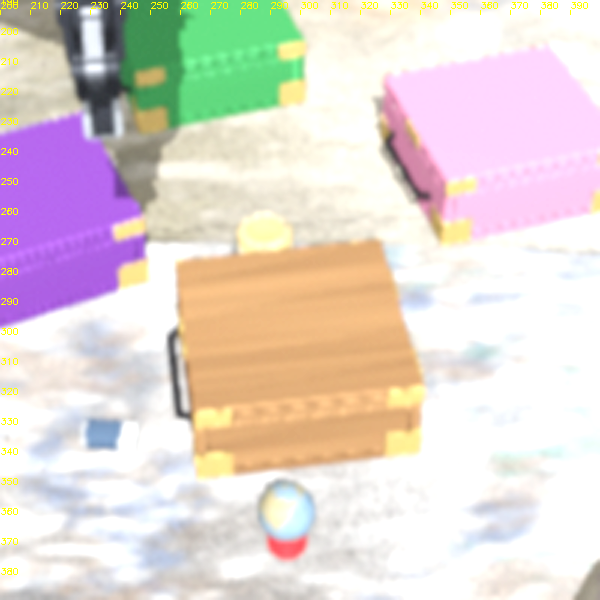

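View pics/t9.png

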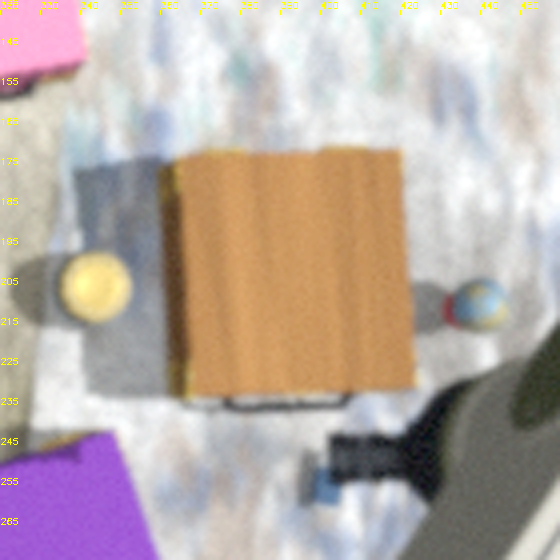

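The lid is shut flush. The ink pot (344,206), globe (440,211) and eraser (402,256) are at the same top-view pixels as before. The hand is clear, so I'm handing in.

```bash
python3 -c "
from bench import r
print(r.hand_in())"
```

```text
the job is handed in; nothing more can be done
None
```

The paint case is packed, and I handed the job in at about 7.5 s of the 53 s allowed. With closed fingers I pushed the leaf down flat in an arc, then went over the lid, swung it shut from behind and pressed it down.

- **Leaf:** it stopped firm with the fingertip at z = 42.4 mm (about 43 expected). The pictures before I moved the lid showed it lying flat inside the rim.
- **Lid:** it stopped firm with the fingertip at z = 67.4 mm (68 expected). After I withdrew, no gap showed in either camera view.
- **Loose items:** the ink pot and toy globe are at their starting positions in the last top picture. The gripper partly covered the eraser there, but it looked unmoved. The tubes are now under the leaf, so I could not check them again; nothing pressed on them.
- **Forces:** the highest readings were about 47 N at the leaf and 50 N at the lid, both through the fingertips and under the 120 N wrist limit. About 20 N of each was sideways while the hand held still, and the force dropped to zero on lifting.
- **Hand:** it finished about 175 mm above the lid and to the front of the case, touching nothing.

No check failed or disagreed.

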